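Snap the jump-ring mandrel back into its clip rack

ROBOT

A 7-joint arm with a two-finger parallel gripper is mounted at the origin on the work surface; the furniture and walls round the work are solid. World frame = base frame: x ahead of the robot, y to its left, z up, the work surface at z = 0. Lengths are in mm, angles in rad, forces in N, time in s.
With the tool pointing down it reaches from about 400 to 875 mm from the base axis. Payload 4.4 kg.
Tool frame: the origin (TCP) lies between the finger pads; the fingertips stand 22 mm ahead of it and the grasp point (between the pads) lies 3 mm ahead of it; z points along the fingers, y is the line along which they close (so a half turn about z gives the same grasp; the last joint's range is limited). The gripper opens to 85 mm and grips with 20 to 120 N. Pads are 22 mm wide; open, the fingers measure 114 mm over their backs; the gripper's body (76 mm by 85 mm) begins 54 mm behind the grasp point. The pads swing forward as they close: fully open they stand 13 mm farther back than shut.
Start: joints at [-1.341, 0.628, 0.038, 1.517, -0.027, 0.996, -0.02], TCP at [189.455, 621.791, 253.313] pointing down, gripper open.
Joint ranges: [-3.06, 3.06], [-0.37, 2.12], [-1.25, 1.32], [0.18, 2.47], [-1.1, 4.24], [0.23, 1.98], [-2.94, 2.94]. Speed limits (rad/s): [2.57, 2.57, 3.14, 3.14, 3.14, 3.14, 3.14].

INTERFACE

Orientations are given as [roll, pitch, yaw] about the fixed x, y, z axes, in that order (R = Rz(yaw) Ry(pitch) Rx(roll)).
In Python, from cell import ctrl gives the robot as it stands.
- The arm moves only by the tool step_arm, never from a script. Its argument "plan" is a list of rows, each an object of numbers: "dx", "dy", "dz": the shift along the tool's x, y, z scaled (see below); "ax", "ay", "az": the turn, a rotation vector about the tool's x, y, z scaled (see below); "gripper": the opening, from 0 (shut) to 1 (fully open). A call has 1 to 20 rows; each row shifts and turns the commanded pose from where the row before left it, along the tool's axes as they then stand; what a row does not reach is not made up. The controller multiplies each number of a shift by 0.3 m and each number of a turn by 90 degrees. A row lasts 1/8 s, in which the tool goes at most 62.5 mm and 10.7 degrees, less where a joint would pass 70% of its speed; a pose out of reach is approached as far as the arm can. A call with a number of a shift or a turn outside -1 to 1 is refused whole. A call with a gripper value outside its range is refused whole. The fingers move at their own pace and stop on an object; the grip force is fixed at half the most. Time passes only in rows, so rows that do not move let the fingers close. It gives the time, the measured TCP pose, the force, the opening and the grip force at its end, in the units of the state.
- ctrl.read_state(): the state, without advancing time (a new reading comes with each control period).
- ctrl.get_image(name): name is "scene" or "top"; returns a dict with "color" (384x512x3 uint8, red, green, blue), "range_z" (384x512 float32, mm along the optical axis (not along the pixel's ray), 0 where there is no reading), "fx", "fy", "cx", "cy" (pixels), "T" (4x4, takes a point from camera to world coordinates). Camera axes: x right, y down, z forward; pixel columns grow to the right and rows downward; lengths in mm; the calibration is good to about 2 mm. A picture is of the moment at which its call begins.
- ctrl.finish_job(): hands the job in; it is judged then, once.
The state is a dict: "clock": time; "qpos": joint angles; "qd": joint speeds; "tau": joint torques, N m; "eef_pos": TCP position; "tool_rot": TCP orientation; "force": force on the tool from outside, world axes, zero at the start; "torque": the same for the moment, N m; "width": finger opening in mm; "gripper_force": force on a finger pad.
Only numpy, scipy, OpenCV 4.12 (cv2) and the standard library are available. Lean on these libraries where they do the work, as an engineer would, in place of code of your own. Each camera call takes 0.05 s, during which the arm holds its last target. There are 200 camera calls.

TASK

Put the long thick mandrel away in the clip rack: pick it up, lay it level over the two C-shaped spring clips with a hexagonal head outside each clip, press it straight down with the gripper until its round barrel snaps fully home in both clips, and let go. Leave the thin mandrel and the short mandrel where they lie.

Things in the scene. Friction and masses are not known exactly. Their poses are not given: they have to be found in the camera images.
- mandrel: The long thick mandrel, loose on the bench: a steel round bar with a hexagonal head at each end, 110 mm overall. Barrel 18 mm in diameter, 92 mm long; heads 22 mm across flats, 9 mm long; about 0.09 kg. Origin at its middle on its axis (11 mm above the bench as it lies), x along the bar, both ends alike. Home in the clips it may sit up to 10 mm off the middle lengthwise.
- clip_rack: Wooden base 130x60x10 mm, fixed, with two risers 16 mm long, each topped by a steel C-shaped spring clip open upward. Origin: centre of the underside; x along the row of clips, the clipped bar's axis. Clips at x = -30 and 30 mm, 10 mm long. Bar home: axis at y 0, z 46 mm. Lips 13 mm apart at z 53; flared guides above, 31 mm wide at the top, z 68. They spread and snap shut at 5 to 15 N push in all.
- thin_mandrel: A bystander to be left alone: same shape and 110 mm long, but barrel only 10 mm in diameter and heads 14 mm across flats. Origin at its middle on its axis, x along the bar.
- short_mandrel: A bystander to be left alone: barrel 18 mm in diameter but only 36 mm long, heads 22 mm across flats, 54 mm overall, too short to span both clips. Origin at its middle on its axis, x along the bar.

How it is judged:
By the outcome, as a careful person would: the job done as asked, in the order asked, and still so for the second after the job is handed in, with the robot touching nothing.
It also fails if it takes over 38 s, if anything falls off the work surface, if the arm or the gripper's body presses on something with over 40 N, if the wrist force passes 120 N, or if a joint passes its speed limit or range.

## Working session

There is one attempt and no reset: what is moved stays moved. The work goes in short steps, Python scripts to look and compute and a tool call to move; the robot and the scene stay as the last step left them, time stands still between calls to the robot, and variables do not carry over. Pictures are saved under pics/ and viewed, at most 10 in all, crops included, and the job is handed in when it is done.

Besides the shell and the picture viewer there is one more tool, called after ">>>" in YAML: its name, and indented under it one key for each argument. step_arm: Moves the arm, as the interface text tells. Shifts and turns lie within -1 to 1; 1 stands for 0.3 m of shift or 90 degrees of turn. Its arguments: {"type":"object","properties":{"plan":{"type":"array"}},"required":["plan"]}

```bash
ls; mkdir -p pics
python3 - <<'E'
from cell import ctrl
import cv2,numpy as np
s=ctrl.read_state();print({k:np.round(v,3).tolist() for k,v in s.items()})
for n in("scene","top"):
    d=ctrl.get_image(n);np.savez(f"/tmp/{n}.npz",**d);cv2.imwrite(f"pics/{n}0.png",d["color"][:,:,::-1]);print(n,d["fx"],d["cx"],d["cy"],np.round(d["T"],3).tolist())
a=[cv2.imread(f"pics/{n}0.png") for n in("scene","top")]
E
```

```text
pics
{'clock': 0.0, 'qpos': [-1.341, 0.629, 0.038, 1.518, -0.027, 0.996, -0.02], 'qd': [-0.001, 0.0, -0.0, -0.001, 0.002, 0.0, 0.001], 'tau': [-0.0, -56.341, 1.226, -19.345, 0.011, 0.01, -0.0], 'eef_pos': [189.3, 621.219, 252.391], 'tool_rot': [-3.14, 0.0, 2.846], 'force': [-0.321, -1.373, 0.03], 'torque': [-0.058, 0.049, 0.023], 'gripper_force': 0.0, 'width': 85.484}
scene 396.45845921744177 250.41311101787502 193.07513191036037 [[0.829, -0.358, 0.431, 175.075], [-0.56, -0.531, 0.636, -563.893], [0.001, -0.768, -0.641, 581.167], [0.0, 0.0, 0.0, 1.0]]
top 461.71294526479653 258.84832998029947 189.38681951489366 [[0.02, -0.981, 0.193, 358.203], [-1.0, -0.017, 0.017, -35.273], [-0.013, -0.193, -0.981, 891.786], [0.0, 0.0, 0.0, 1.0]]
```

View pics/top0.png

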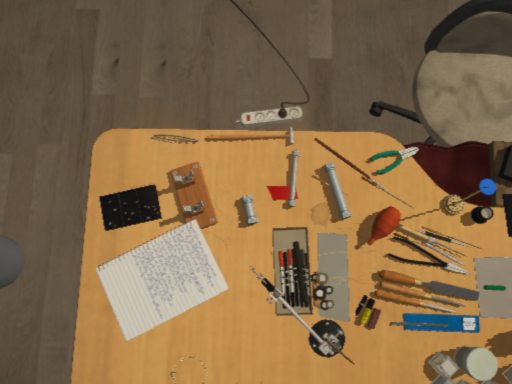

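View pics/scene0.png

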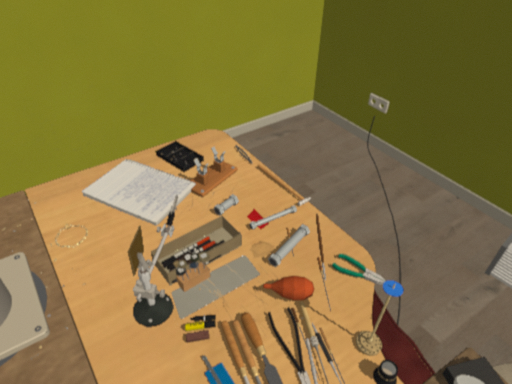

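The top view shows the long thick mandrel at (337,191), the thin one at (293,180), the short one at (250,209), and the rack at (195,194) with clips near (183,177) and (197,208). The scene view agrees: the mandrel is at (289,245) and the rack at (214,177).

```bash
cat > h.py <<'E'
import numpy as np,cv2
def cloud(d):
    v,u=np.mgrid[:384,:512]; z=d["range_z"].astype(float)
    P=np.stack([(u-d["cx"])/d["fx"]*z,(v-d["cy"])/d["fy"]*z,z],-1)
    return P@d["T"][:3,:3].T+d["T"][:3,3]
def rect(P,m,zlo,zhi):
    k=m&(P[...,2]>zlo)&(P[...,2]<zhi); k=k.astype(np.uint8)
    n,l,st,_=cv2.connectedComponentsWithStats(k)
    i=1+np.argmax(st[1:,4]); q=P[l==i]
    return q,cv2.minAreaRect(q[:,:2].astype(np.float32))
E
python3 - <<'E'
from h import *
box={"top":{"mandrel":(315,155,360,228),"rack":(165,150,225,235),"thin":(283,145,304,212),"short":(238,190,262,226)},
"scene":{"mandrel":(265,220,315,272),"rack":(188,140,242,198)}}
for n in box:
    d=dict(np.load(f"/tmp/{n}.npz"));P=cloud(d)
    t=P[230:260,215:255] if n=="top" else P[100:120,:10]
    print(n,"table z",np.median(t[...,2]))
    for o,(a,b,c,e) in box[n].items():
        m=np.zeros((384,512),bool);m[b:e,a:c]=1
        for zl,zh in ([(6,60)] if o!="rack" else [(5,16),(35,90)]):
            q,r=rect(P,m,zl,zh);print(o,zl,len(q),np.round(r[0],1),np.round(r[1],1),round(r[2],1),"z",np.round(np.percentile(q[:,2],[5,50,95,100]),1))
            if zl==35:
                k=m&(P[...,2]>zl)&(P[...,2]<zh);nn,l,st,c2=cv2.connectedComponentsWithStats(k.astype(np.uint8))
                for i in range(1,nn):print("  clip",st[i,4],np.round(P[l==i].mean(0),1),np.round(np.ptp(P[l==i],axis=0)),np.round(c2[i]))
d=dict(np.load("/tmp/top.npz"));s=dict(np.load("/tmp/scene.npz"))
A=cv2.resize(d["color"][150:240,160:360,::-1],None,fx=4,fy=4,interpolation=2)
cv2.imwrite("pics/c1.png",A)
E
```

```text
top table z -3.0672999139805484
mandrel 6 566 [ 531.5 -170.2] [111.2  24.4] 17.6 z [10.6 16.7 20.6 23.6]
rack 5 1805 [513.6 110.6] [143.4  97.6] 1.1 z [ 5.8  8.4 11.2 15.7]
rack 35 100 [544.5 118.1] [10.2 35. ] 21.6 z [35.8 55.  66.8 68.4]
  clip 100 [543.7 118.9  52.1] [19. 35. 33.] [184. 177.]
  clip 1 [549.5 125.8  37.2] [0. 0. 0.] [182. 176.]
  clip 1 [534.2 125.3  35.9] [0. 0. 0.] [182. 184.]
  clip 54 [490.7  90.5  50. ] [16. 20. 33.] [198. 206.]
  clip 50 [484.9 109.3  54.4] [14. 12. 31.] [187. 208.]
thin 6 292 [554.7 -85.8] [ 14.2 110.4] 85.9 z [ 6.8  9.5 13.  15.1]
short 6 308 [490.7  -1.3] [55.  24.5] 13.2 z [10.6 17.  21.  23.9]
scene table z -322.8816335167735
mandrel 6 503 [ 532.9 -171. ] [112.9  23.4] 17.1 z [ 9.  17.4 21.1 24.2]
rack 5 673 [514.8 106.9] [140.9  60.7] 20.2 z [ 6.4  9.  12.  15.8]
rack 35 100 [490.1  98.9] [12.2 36. ] 19.0 z [36.  51.4 66.4 67.5]
  clip 89 [544.7 120.8  50. ] [20. 37. 33.] [217. 156.]
  clip 100 [488.6 100.6  50.4] [19. 34. 32.] [201. 168.]
  clip 2 [545.3 104.5  35.3] [2. 1. 0.] [222. 164.]
```

View pics/c1.png

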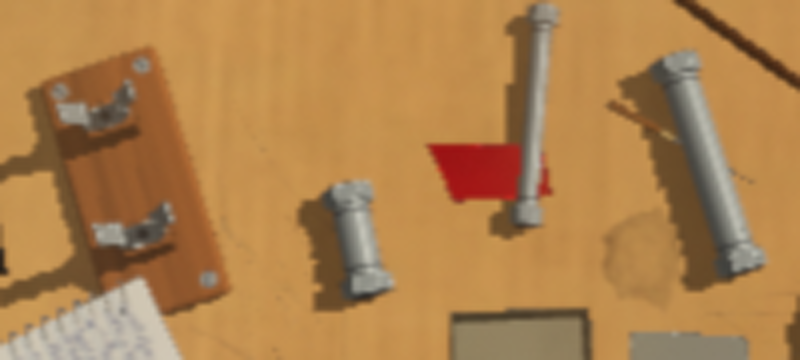

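The crop shows the rack with its clips at crop (98,108) and (135,228), and the thick mandrel centred near (708,165). Next I'll refine the rack pose and check for tall obstacles on the path.

Run:
```python
from h import *
Q=[]
for n,(a,b,c,e) in {"top":(165,150,225,235),"scene":(188,140,242,198)}.items():
    d=dict(np.load(f"/tmp/{n}.npz"));P=cloud(d);m=np.zeros((384,512),bool);m[b:e,a:c]=1
    q=P[m&(P[...,2]>45)&(P[...,2]<75)]
    for A in (20.,):
        t=np.radians(A);ex=np.array([np.cos(t),np.sin(t)]);ey=np.array([-ex[1],ex[0]])
        X=(q[:,:2]-[516,108])@ex;Y=(q[:,:2]-[516,108])@ey
        for nm,k in(("hi",X>0),("lo",X<0)):
            for z0 in (45,60):
                kk=k&(q[:,2]>z0);print(n,nm,z0,kk.sum(),"X",np.round(np.percentile(X[kk],[3,50,97]),1),"Y",np.round(np.percentile(Y[kk],[3,97]),1))
    # base by colour on plane z=10
    hsv=cv2.cvtColor(d["color"],cv2.COLOR_RGB2HSV)
    print(n,"tall:",[(o,np.round(P[i].tolist(),0).tolist()) for o,i in [("max",np.unravel_index(np.argmax(np.where((P[...,0]>150)&(P[...,0]<700)&(abs(P[...,1])<500),P[...,2],-99)),P.shape[:2]))]])
    k=(P[...,2]>90)&(P[...,0]>150)&(P[...,0]<800)&(abs(P[...,1])<700);r=P[k]
    if len(r):print(len(r),np.round(r.min(0)),np.round(r.max(0)))
    w=(m&(P[...,2]>4)&(P[...,2]<16)&(hsv[...,1]>120)&(hsv[...,2]<175)).astype(np.uint8)
    nn,l,st,_=cv2.connectedComponentsWithStats(w);i=1+np.argmax(st[1:,4]);v,u=np.nonzero(l==i)
    R=np.stack([(u-d["cx"])/d["fx"],(v-d["cy"])/d["fy"],np.ones(len(u))],-1)@d["T"][:3,:3].T;c=d["T"][:3,3]
    W=c+R*((10-c[2])/R[:,2])[:,None];print("base",len(u),cv2.minAreaRect(W[:,:2].astype(np.float32)))
```

```text
top hi 45 69 X [25.8 30.3 35.2] Y [-17.4  17. ]
top hi 60 32 X [26.1 30.4 35.2] Y [-17.7  17.1]
top lo 45 72 X [-33.9 -29.  -24.4] Y [-16.8  17.7]
top lo 60 34 X [-33.8 -29.6 -24.4] Y [-17.   18.1]
top tall: [('max', [358.0, -35.0, 892.0])]
1269 [ 238. -414.   90.] [531.  -7. 892.]
base 1424 ((515.77978515625, 107.9880142211914), (129.25851440429688, 59.60310363769531), 19.82268714904785)
scene hi 45 55 X [26.7 31.6 36.5] Y [-16.5  17.7]
scene hi 60 21 X [26.5 32.7 36.5] Y [-17.1  18.3]
scene lo 45 62 X [-33.2 -28.  -23.3] Y [-16.5  16.8]
scene lo 60 26 X [-33.4 -28.  -23.6] Y [-16.9  17.3]
scene tall: [('max', [540.0, -482.0, 300.0])]
2616 [ 175. -564.   90.] [543.  -7. 581.]
base 539 ((515.74267578125, 104.3221206665039), (131.69483947753906, 62.24675369262695), 19.2993106842041)
```

>>> step_arm:
  plan:
    - {"dx": -0.2,"az": -0.1,"gripper": 0.5}
    - {"dx": -0.2,"az": -0.1,"gripper": 0.5}
    - {"dx": -0.2,"az": -0.1,"gripper": 0.5}
    - {"dx": -0.2,"az": -0.081,"gripper": 0.5}

```text
invalid input
```

Run:
```python
from h import *
for n in("top","scene"):
    d=dict(np.load(f"/tmp/{n}.npz"));P=cloud(d)
    k=(d["range_z"]>0)&(P[...,2]>70)&(P[...,0]>150)&(P[...,0]<800)&(abs(P[...,1])<700)
    nn,l,st,_=cv2.connectedComponentsWithStats(k.astype(np.uint8))
    for i in range(1,nn):
        if st[i,4]>8: r=P[l==i];print(n,st[i,4],np.round(r.min(0)),np.round(r.max(0)))
```

```text
top 243 [ 504. -414.   71.] [ 531. -386.  145.]
top 151 [340. -49.  70.] [382.  -7.  97.]
top 52 [ 337. -152.   70.] [ 352. -138.   74.]
top 49 [ 313. -153.   70.] [ 327. -139.   75.]
top 226 [ 238. -168.   70.] [ 276. -128.  172.]
scene 149 [340. -50.  70.] [383.  -7.  97.]
scene 782 [ 239. -169.   70.] [ 276. -126.  173.]
scene 779 [ 524. -508.  251.] [ 543. -480.  300.]
scene 54 [ 339. -152.   70.] [ 353. -136.   75.]
scene 54 [ 314. -155.   70.] [ 328. -141.   75.]
scene 328 [ 505. -412.   71.] [ 533. -386.  148.]
```

>>> step_arm:
  plan:
    - {"dx": -0.2,"dy": 0,"dz": 0,"ax": 0,"ay": 0,"az": -0.1,"gripper": 0.5}
    - {"dx": -0.2,"dy": 0,"dz": 0,"ax": 0,"ay": 0,"az": -0.1,"gripper": 0.5}

```text
clock: 0.35
eef_pos: [306.3, 595.6, 252.9]
tool_rot: [-3.141, -0.0, -3.115]
force: [0.8, 0.9, 0.1]
width: 52.1
gripper_force: 0.0
```

>>> step_arm:
  plan:
    - {"dx": -0.1,"dy": -0.16,"dz": 0,"ax": 0,"ay": 0,"az": 0,"gripper": 0.5}
    - {"dx": -0.1,"dy": -0.16,"dz": 0,"ax": 0,"ay": 0,"az": 0,"gripper": 0.5}
    - {"dx": -0.1,"dy": -0.16,"dz": 0,"ax": 0,"ay": 0,"az": 0,"gripper": 0.5}
    - {"dx": -0.1,"dy": -0.16,"dz": 0,"ax": 0,"ay": 0,"az": 0,"gripper": 0.5}
    - {"dx": -0.1,"dy": -0.16,"dz": 0,"ax": 0,"ay": 0,"az": 0,"gripper": 0.5}
    - {"dx": -0.1,"dy": -0.16,"dz": 0,"ax": 0,"ay": 0,"az": 0,"gripper": 0.5}
    - {"dx": -0.1,"dy": -0.16,"dz": 0,"ax": 0,"ay": 0,"az": 0,"gripper": 0.5}
    - {"dx": 0,"dy": -0.16,"dz": 0,"ax": 0,"ay": 0,"az": 0,"gripper": 0.5}
    - {"dx": 0,"dy": -0.16,"dz": 0,"ax": 0,"ay": 0,"az": 0,"gripper": 0.5}
    - {"dx": 0,"dy": -0.16,"dz": 0,"ax": 0,"ay": 0,"az": 0,"gripper": 0.5}
    - {"dx": 0,"dy": -0.16,"dz": 0,"ax": 0,"ay": 0,"az": 0,"gripper": 0.5}
    - {"dx": 0,"dy": -0.16,"dz": 0,"ax": 0,"ay": 0,"az": 0,"gripper": 0.5}
    - {"dx": 0,"dy": -0.16,"dz": 0,"ax": 0,"ay": 0,"az": 0,"gripper": 0.5}
    - {"dx": 0,"dy": -0.16,"dz": 0,"ax": 0,"ay": 0,"az": 0,"gripper": 0.5}
    - {"dx": 0,"dy": 0,"dz": 0,"ax": 0,"ay": 0,"az": 0,"gripper": 0.5}

```text
clock: 2.22
eef_pos: [527.9, -77.2, 253.0]
tool_rot: [-3.139, -0.001, -3.131]
force: [-0.5, 0.3, -0.5]
width: 42.9
gripper_force: 0.0
```

```bash
cat >> h.py <<'E'
def plan(goal,yaw_deg):
    from cell import ctrl
    from scipy.spatial.transform import Rotation as Rn
    s=ctrl.read_state();R=Rn.from_euler("xyz",s["tool_rot"]);G=Rn.from_euler("xyz",[180,0,yaw_deg],degrees=True)
    p=np.array(s["eef_pos"])
    print("now",s["clock"],np.round(p,1),np.round(R.as_euler("xyz",degrees=True),2),"w",s["width"],"F",np.round(s["force"],1),"q",np.round(s["qpos"],2))
    print("turn first:",np.round((R.inv()*G).as_rotvec(degrees=True)/90,3),"then shift",np.round(G.inv().apply(np.array(goal)-p)/300,3),"shift now",np.round(R.inv().apply(np.array(goal)-p)/300,3))
E
python3 -c "
from h import *
plan([532.2,-170.6,120],-162.6)"
```

```text
now 2.225 [527.9 -77.2 253. ] [-1.7986e+02 -5.0000e-02 -1.7941e+02] w 42.94048847540252 F [-0.5  0.3 -0.5] q [ 0.11  0.46 -0.03  1.84  0.02  0.84  1.65]
turn first: [-0.002 -0.001 -0.187] then shift [ 0.079 -0.301  0.443] shift now [-0.012 -0.31   0.444]
```

>>> step_arm:
  plan:
    - {"dx": 0,"dy": 0,"dz": 0,"ax": 0,"ay": 0,"az": -0.1,"gripper": 0.5}
    - {"dx": 0,"dy": 0,"dz": 0,"ax": 0,"ay": 0,"az": -0.087,"gripper": 0.5}
    - {"dx": 0.04,"dy": -0.15,"dz": 0.05,"ax": 0,"ay": 0,"az": 0,"gripper": 0.5}
    - {"dx": 0.039,"dy": -0.151,"dz": 0.05,"ax": 0,"ay": 0,"az": 0,"gripper": 0.5}
    - {"dx": 0,"dy": 0,"dz": 0.17,"ax": 0,"ay": 0,"az": 0,"gripper": 0.5}
    - {"dx": 0,"dy": 0,"dz": 0.17,"ax": 0,"ay": 0,"az": 0,"gripper": 0.5}
    - {"dx": 0,"dy": 0,"dz": 0,"ax": 0,"ay": 0,"az": 0,"gripper": 0.5}

```text
clock: 3.1
eef_pos: [530.9, -163.3, 118.0]
tool_rot: [3.136, -0.007, -2.828]
force: [-0.7, -0.3, 0.9]
width: 43.0
gripper_force: 0.0
```

Run:
```python
from h import *
from cell import ctrl
plan([532.2,-170.6,26],-162.6)
d=ctrl.get_image("scene");np.savez("/tmp/s1.npz",**d)
cv2.imwrite("pics/s1.png",cv2.resize(d["color"][150:300,200:360,::-1],None,fx=4,fy=4,interpolation=2))
```

```text
now 3.1 [ 530.9 -163.3  118. ] [ 179.68   -0.41 -162.05] w 43.02219587332419 F [-0.7 -0.3  0.9] q [ 0.3   0.69 -0.08  1.89  0.1   0.58  2.04]
turn first: [ 0.003 -0.005  0.006] then shift [ 0.003 -0.025  0.307] shift now [ 0.001 -0.026  0.306]
```

View pics/s1.png

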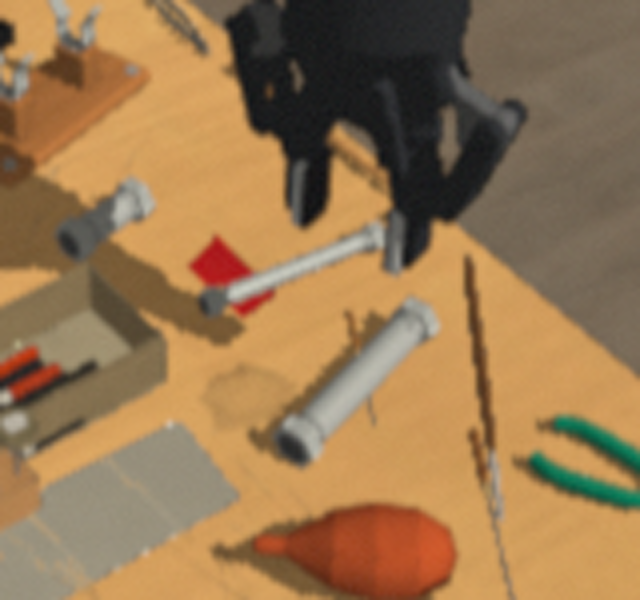

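The view shows the open fingers above and behind the mandrel (crop 360,380), clear of the thin mandrel. I'll correct sideways and come down.

>>> step_arm:
  plan:
    - {"dx": 0.001,"dy": -0.025,"dz": 0,"ax": 0.003,"ay": -0.005,"az": 0.005,"gripper": 0.5}
    - {"dx": 0,"dy": 0,"dz": 0.1,"ax": 0,"ay": 0,"az": 0,"gripper": 0.5}
    - {"dx": 0,"dy": 0,"dz": 0.1,"ax": 0,"ay": 0,"az": 0,"gripper": 0.5}
    - {"dx": 0,"dy": 0,"dz": 0,"ax": 0,"ay": 0,"az": 0,"gripper": 0.5}
    - {"dx": 0,"dy": 0,"dz": 0,"ax": 0,"ay": 0,"az": 0,"gripper": 0.5}

```text
clock: 3.78
eef_pos: [537.7, -173.1, 63.3]
tool_rot: [-3.135, 0.011, -2.838]
force: [0.6, 0.5, 0.6]
width: 42.8
gripper_force: 0.0
```

```bash
python3 -c "
from h import *
plan([532.2,-170.6,26],-162.6)"
```

```text
now 3.775 [ 537.7 -173.1   63.3] [-179.62    0.62 -162.58] w 42.82143545558125 F [0.6 0.5 0.6] q [ 0.31  0.78 -0.07  1.91  0.11  0.45  2.03]
turn first: [-0.004  0.007  0.   ] then shift [0.015 0.014 0.124] shift now [0.016 0.014 0.124]
```

>>> step_arm:
  plan:
    - {"dx": 0.016,"dy": 0.014,"dz": 0,"ax": -0.004,"ay": 0.007,"az": 0,"gripper": 0.5}
    - {"dx": 0,"dy": 0,"dz": 0,"ax": 0,"ay": 0,"az": 0,"gripper": 0.5}
    - {"dx": 0,"dy": 0,"dz": 0,"ax": 0,"ay": 0,"az": 0,"gripper": 0.5}

```text
clock: 4.15
eef_pos: [530.7, -170.1, 61.7]
tool_rot: [3.14, -0.002, -2.837]
force: [0.2, -0.0, 0.2]
width: 42.9
gripper_force: 0.0
```

```bash
python3 -c "
from h import *
plan([532.2,-170.6,26],-162.6)"
```

```text
now 4.15 [ 530.7 -170.1   61.7] [ 1.7993e+02 -1.4000e-01 -1.6257e+02] w 42.91188104669142 F [ 0.2 -0.   0.2] q [ 0.3   0.78 -0.07  1.92  0.11  0.45  2.03]
turn first: [ 0.001 -0.002  0.   ] then shift [-0.004 -0.003  0.119] shift now [-0.005 -0.003  0.119]
```

>>> step_arm:
  plan:
    - {"dx": -0.003,"dy": -0.002,"dz": 0.06,"ax": 0,"ay": -0.001,"az": 0,"gripper": 0.5}
    - {"dx": 0,"dy": 0,"dz": 0.057,"ax": 0,"ay": 0,"az": 0,"gripper": 0.5}
    - {"dx": 0,"dy": 0,"dz": 0,"ax": 0,"ay": 0,"az": 0,"gripper": 0.5}
    - {"dx": 0,"dy": 0,"dz": 0,"ax": 0,"ay": 0,"az": 0,"gripper": 0.5}

```text
clock: 4.65
eef_pos: [531.2, -170.2, 25.6]
tool_rot: [3.139, -0.002, -2.837]
force: [-0.5, 0.6, 0.5]
width: 42.6
gripper_force: 0.0
```

```bash
python3 -c "
from h import *
plan([532.2,-170.6,26],-162.6)"
```

```text
now 4.65 [ 531.2 -170.2   25.6] [ 1.7988e+02 -1.3000e-01 -1.6257e+02] w 42.595428085769534 F [-0.5  0.6  0.5] q [ 0.3   0.84 -0.06  1.92  0.12  0.39  2.03]
turn first: [ 0.001 -0.001  0.   ] then shift [-0.003 -0.002 -0.001] shift now [-0.003 -0.002 -0.001]
```

>>> step_arm:
  plan:
    - {"dx": 0,"dy": 0,"dz": 0,"ax": 0,"ay": 0,"az": 0,"gripper": 0}
    - {"dx": 0,"dy": 0,"dz": 0,"ax": 0,"ay": 0,"az": 0,"gripper": 0}
    - {"dx": 0,"dy": 0,"dz": 0,"ax": 0,"ay": 0,"az": 0,"gripper": 0}
    - {"dx": 0,"dy": 0,"dz": 0,"ax": 0,"ay": 0,"az": 0,"gripper": 0}
    - {"dx": 0,"dy": 0,"dz": 0,"ax": 0,"ay": 0,"az": 0,"gripper": 0}
    - {"dx": 0,"dy": 0,"dz": 0,"ax": 0,"ay": 0,"az": 0,"gripper": 0}

```text
clock: 5.4
eef_pos: [531.8, -170.4, 26.7]
tool_rot: [3.141, -0.001, -2.837]
force: [-0.5, 0.5, 7.3]
width: 15.5
gripper_force: 58.8
```

```bash
python3 -c "
from h import *
plan([532.2,-170.6,26],-162.6)"
```

```text
now 5.4 [ 531.8 -170.4   26.7] [ 1.7994e+02 -5.0000e-02 -1.6257e+02] w 15.460162156126882 F [-0.5  0.5  7.3] q [ 0.3   0.84 -0.06  1.92  0.12  0.39  2.03]
turn first: [ 0.001 -0.001  0.   ] then shift [-0.001 -0.001  0.002] shift now [-0.001 -0.001  0.002]
```

>>> step_arm:
  plan:
    - {"dx": 0,"dy": 0,"dz": -0.05,"ax": 0,"ay": 0,"az": 0,"gripper": 0}
    - {"dx": 0,"dy": 0,"dz": -0.1,"ax": 0,"ay": 0,"az": 0,"gripper": 0}
    - {"dx": 0,"dy": 0,"dz": -0.15,"ax": 0,"ay": 0,"az": 0,"gripper": 0}
    - {"dx": 0,"dy": 0,"dz": 0,"ax": 0,"ay": 0,"az": 0,"gripper": 0}
    - {"dx": 0,"dy": 0,"dz": 0,"ax": 0,"ay": 0,"az": 0,"gripper": 0}

```text
clock: 6.02
eef_pos: [531.1, -170.3, 116.2]
tool_rot: [3.14, -0.002, -2.837]
force: [-0.1, 0.1, -0.8]
width: 15.8
gripper_force: 58.9
```

Run:
```python
from h import *
from cell import ctrl
plan([532.2,-170.6,116],-162.6)
d=ctrl.get_image("scene");np.savez("/tmp/s2.npz",**d)
cv2.imwrite("pics/s2.png",cv2.resize(d["color"][150:290,220:360,::-1],None,fx=4,fy=4,interpolation=2))
```

```text
now 6.025 [ 531.1 -170.3  116.2] [ 1.7990e+02 -1.0000e-01 -1.6257e+02] w 15.751937180373883 F [-0.1  0.1 -0.8] q [ 0.31  0.69 -0.08  1.89  0.1   0.57  2.04]
turn first: [ 0.001 -0.001  0.   ] then shift [-0.003 -0.002  0.001] shift now [-0.003 -0.002  0.001]
```

View pics/s2.png

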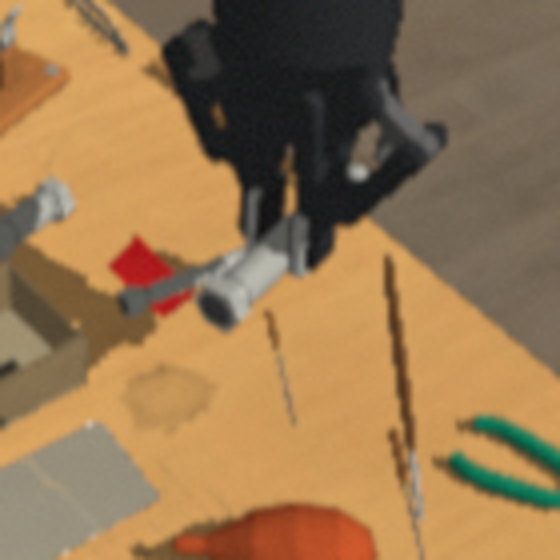

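The mandrel is gripped and lifted; its near head shows at crop (222,305). I'll measure how it sits in the grip.

```bash
cat >> h.py <<'E'
def bar(npz=None):
    from cell import ctrl
    from scipy.optimize import least_squares
    s=ctrl.read_state();p=np.array(s["eef_pos"]);t=s["tool_rot"][2];ex=np.array([np.cos(t),np.sin(t),0]);ey=np.array([np.sin(t),-np.cos(t),0])
    for n in("scene","top"):
        d=ctrl.get_image(n);W=cloud(d)
        hsv=cv2.cvtColor(d["color"],cv2.COLOR_RGB2HSV);g=(d["range_z"]>0)&(hsv[...,1]<70)&(hsv[...,2]>75)
        q=W[g]-p;L=np.stack([q@ex,q@ey,-q[:,2]],-1)
        L=L[(abs(L[:,0])<65)&(abs(L[:,1])<16)&(L[:,2]>-5)&(L[:,2]<35)]
        B=L[(abs(L[:,0])>18)&(abs(L[:,0])<43)]
        print(n,len(L),"x ext",np.round(np.percentile(L[:,0],[1,99]),1),"barrel",len(B),(B[:,0]>0).sum())
        if len(B)>30:
            f=lambda v:np.hypot(B[:,1]-v[0]-v[2]*B[:,0],B[:,2]-v[1]-v[3]*B[:,0])-9
            r=least_squares(f,[0,14,0,0],loss="soft_l1");print("  axis y,z ahead of TCP",np.round(r.x[:2],1),"yaw,pitch deg",np.round(np.degrees(r.x[2:]),1),"rms",np.sqrt(np.mean(r.fun**2)).round(2))
E
python3 -c "
from h import *
bar()"
```

```text
scene 308 x ext [-54.   54.3] barrel 108 108
  axis y,z ahead of TCP [ 1.3 16.4] yaw,pitch deg [0.5 0.1] rms 0.81
top 285 x ext [-53.3  55. ] barrel 135 134
  axis y,z ahead of TCP [ 1.5 18.3] yaw,pitch deg [-0.4 -1.1] rms 1.12
```

```bash
python3 -c "
from h import *
plan([517.2,108,130],-160.4)"
```

```text
now 6.175 [ 530.6 -170.1  115. ] [ 179.83   -0.21 -162.56] w 15.254866718661063 F [ 0.4  0.  -0.7] q [ 0.31  0.69 -0.08  1.89  0.1   0.57  2.04]
turn first: [ 0.002 -0.002 -0.024] then shift [-0.269  0.888 -0.05 ] shift now [-0.235  0.898 -0.048]
```

>>> step_arm:
  plan:
    - {"dx": 0,"dy": 0,"dz": -0.05,"ax": 0.001,"ay": -0.002,"az": -0.024,"gripper": 0}
    - {"dx": -0.045,"dy": 0.148,"dz": 0,"ax": 0,"ay": 0,"az": 0,"gripper": 0}
    - {"dx": -0.045,"dy": 0.148,"dz": 0,"ax": 0,"ay": 0,"az": 0,"gripper": 0}
    - {"dx": -0.045,"dy": 0.148,"dz": 0,"ax": 0,"ay": 0,"az": 0,"gripper": 0}
    - {"dx": -0.045,"dy": 0.148,"dz": 0,"ax": 0,"ay": 0,"az": 0,"gripper": 0}
    - {"dx": -0.045,"dy": 0.148,"dz": 0,"ax": 0,"ay": 0,"az": 0,"gripper": 0}
    - {"dx": -0.045,"dy": 0.148,"dz": 0,"ax": 0,"ay": 0,"az": 0,"gripper": 0}
    - {"dx": 0,"dy": 0,"dz": 0,"ax": 0,"ay": 0,"az": 0,"gripper": 0}
    - {"dx": 0,"dy": 0,"dz": 0,"ax": 0,"ay": 0,"az": 0,"gripper": 0}
    - {"dx": 0,"dy": 0,"dz": 0,"ax": 0,"ay": 0,"az": 0,"gripper": 0}

```text
clock: 7.42
eef_pos: [518.7, 105.9, 131.4]
tool_rot: [-3.141, 0.001, -2.802]
force: [0.5, 0.6, -0.9]
width: 15.6
gripper_force: 58.9
```

```bash
python3 -c "
from h import *
plan([517.2,108,90],-160.4);bar()"
```

```text
now 7.425 [518.7 105.9 131.4] [-1.7995e+02  7.0000e-02 -1.6053e+02] w 15.644714154722589 F [ 0.5  0.6 -0.9] q [-0.23  0.63 -0.04  1.97  0.05  0.54  1.61]
turn first: [-0.001  0.001 -0.001] then shift [0.002 0.008 0.138] shift now [0.003 0.008 0.138]
scene 275 x ext [-55.2  54.6] barrel 112 74
  axis y,z ahead of TCP [ 1.7 16.7] yaw,pitch deg [-0.1 -0.2] rms 1.04
top 282 x ext [10.1 54.8] barrel 138 138
  axis y,z ahead of TCP [ 1.6 16.7] yaw,pitch deg [-1.1  0.8] rms 1.09
```

>>> step_arm:
  plan:
    - {"dx": 0.003,"dy": 0.004,"dz": 0.08,"ax": 0,"ay": 0,"az": 0,"gripper": 0}
    - {"dx": 0,"dy": 0,"dz": 0.05,"ax": 0,"ay": 0,"az": 0,"gripper": 0}
    - {"dx": 0,"dy": 0,"dz": 0.02,"ax": 0,"ay": 0,"az": 0,"gripper": 0}
    - {"dx": 0,"dy": 0,"dz": 0.02,"ax": 0,"ay": 0,"az": 0,"gripper": 0}
    - {"dx": 0,"dy": 0,"dz": 0,"ax": 0,"ay": 0,"az": 0,"gripper": 0}
    - {"dx": 0,"dy": 0,"dz": 0,"ax": 0,"ay": 0,"az": 0,"gripper": 0}

```text
clock: 8.28
eef_pos: [517.7, 108.6, 80.6]
tool_rot: [-3.142, 0.002, -2.8]
force: [-0.3, -0.0, -1.3]
width: 15.9
gripper_force: 58.9
```

Run:
```python
from h import *
from cell import ctrl
plan([517.5,106.9,62.5],-160.4);bar()
d=ctrl.get_image("scene")
cv2.imwrite("pics/s3.png",cv2.resize(d["color"][100:220,160:280,::-1],None,fx=5,fy=5,interpolation=2))
```

```text
now 8.275 [517.7 108.6  80.6] [-1.8000e+02  1.3000e-01 -1.6041e+02] w 15.944901512776413 F [-0.3 -0.  -1.3] q [-0.24  0.72 -0.03  1.99  0.05  0.43  1.6 ]
turn first: [-0.     0.001 -0.   ] then shift [ 0.003 -0.005  0.06 ] shift now [ 0.003 -0.005  0.06 ]
scene 282 x ext [-54.9  54.3] barrel 133 92
  axis y,z ahead of TCP [-1.4 19.4] yaw,pitch deg [ 2.5 -3.5] rms 3.3
top 280 x ext [12.3 55.3] barrel 162 162
  axis y,z ahead of TCP [ 0.9 17.7] yaw,pitch deg [ 0.2 -0.6] rms 2.72
```

View pics/s3.png

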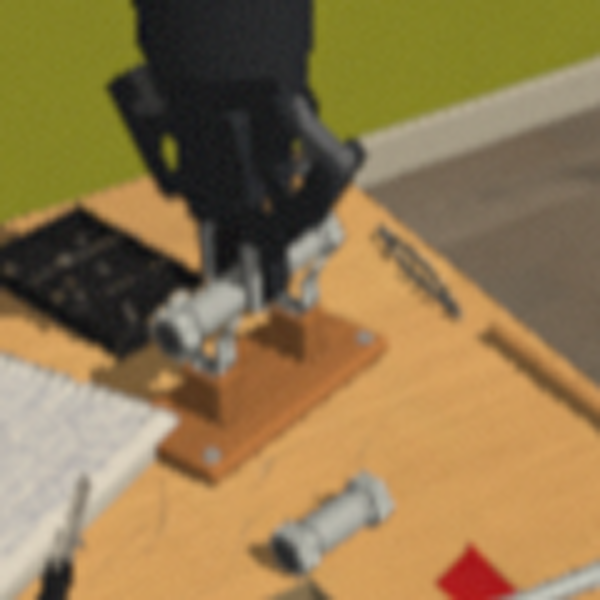

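The bar lies in the guides of both clips, crop (225,340) and (305,280), with a head outside each. I'll press down gradually.

>>> step_arm:
  plan:
    - {"dx": 0.002,"dy": -0.004,"dz": 0.01,"ax": 0,"ay": 0,"az": 0,"gripper": 0}
    - {"dx": 0,"dy": 0,"dz": 0.01,"ax": 0,"ay": 0,"az": 0,"gripper": 0}
    - {"dx": 0,"dy": 0,"dz": 0.01,"ax": 0,"ay": 0,"az": 0,"gripper": 0}
    - {"dx": 0,"dy": 0,"dz": 0,"ax": 0,"ay": 0,"az": 0,"gripper": 0}
    - {"dx": 0,"dy": 0,"dz": 0,"ax": 0,"ay": 0,"az": 0,"gripper": 0}

```text
clock: 9.05
eef_pos: [517.9, 107.7, 71.5]
tool_rot: [3.141, 0.003, -2.799]
force: [1.5, 0.7, 3.2]
width: 15.3
gripper_force: 59.3
```

>>> step_arm:
  plan:
    - {"dx": 0,"dy": 0,"dz": 0.01,"ax": 0,"ay": 0,"az": 0,"gripper": 0}
    - {"dx": 0,"dy": 0,"dz": 0.01,"ax": 0,"ay": 0,"az": 0,"gripper": 0}
    - {"dx": 0,"dy": 0,"dz": 0,"ax": 0,"ay": 0,"az": 0,"gripper": 0}
    - {"dx": 0,"dy": 0,"dz": 0,"ax": 0,"ay": 0,"az": 0,"gripper": 0}

```text
clock: 9.55
eef_pos: [517.8, 107.7, 65.0]
tool_rot: [3.141, 0.003, -2.799]
force: [2.8, 2.8, -4.2]
width: 15.9
gripper_force: 58.8
```

>>> step_arm:
  plan:
    - {"dx": 0,"dy": 0,"dz": 0.008,"ax": 0,"ay": 0,"az": 0,"gripper": 0}
    - {"dx": 0,"dy": 0,"dz": 0,"ax": 0,"ay": 0,"az": 0,"gripper": 0}
    - {"dx": 0,"dy": 0,"dz": 0,"ax": 0,"ay": 0,"az": 0,"gripper": 0}

```text
clock: 9.93
eef_pos: [516.2, 107.1, 62.4]
tool_rot: [3.141, -0.001, -2.8]
force: [-0.2, 0.9, -6.6]
width: 15.4
gripper_force: 58.7
```

>>> step_arm:
  plan:
    - {"dx": 0,"dy": 0,"dz": 0.005,"ax": 0,"ay": 0,"az": 0,"gripper": 0}
    - {"dx": 0,"dy": 0,"dz": 0,"ax": 0,"ay": 0,"az": 0,"gripper": 0}
    - {"dx": 0,"dy": 0,"dz": 0,"ax": 0,"ay": 0,"az": 0,"gripper": 0}

```text
clock: 10.3
eef_pos: [516.7, 106.8, 61.4]
tool_rot: [-3.141, 0.0, -2.8]
force: [-2.4, 0.9, -0.0]
width: 15.4
gripper_force: 59.5
```

>>> step_arm:
  plan:
    - {"dx": 0,"dy": 0,"dz": 0.005,"ax": 0,"ay": 0,"az": 0,"gripper": 0}
    - {"dx": 0,"dy": 0,"dz": 0,"ax": 0,"ay": 0,"az": 0,"gripper": 0}
    - {"dx": 0,"dy": 0,"dz": 0,"ax": 0,"ay": 0,"az": 0,"gripper": 0}

```text
clock: 10.68
eef_pos: [516.7, 106.8, 61.2]
tool_rot: [-3.141, 0.001, -2.8]
force: [-3.8, 0.7, 13.1]
width: 15.6
gripper_force: 61.1
```

Run:
```python
from h import *
from cell import ctrl
plan([517.5,106.9,62.5],-160.4);bar()
d=ctrl.get_image("scene")
cv2.imwrite("pics/s4.png",cv2.resize(d["color"][100:220,160:280,::-1],None,fx=5,fy=5,interpolation=2))
```

```text
now 10.675 [516.7 106.8  61.2] [-1.7998e+02  4.0000e-02 -1.6043e+02] w 15.62216441767374 F [-3.8  0.7 13.1] q [-0.24  0.75 -0.03  2.    0.05  0.39  1.6 ]
turn first: [-0.  0. -0.] then shift [-0.003 -0.001 -0.004] shift now [-0.003 -0.001 -0.004]
scene 266 x ext [-54.1  54.1] barrel 133 103
  axis y,z ahead of TCP [ 0.7 13.6] yaw,pitch deg [1.6 1.9] rms 4.57
top 274 x ext [12.8 55.1] barrel 164 164
  axis y,z ahead of TCP [ 2.6 15.4] yaw,pitch deg [-1.9  1.1] rms 4.97
```

View pics/s4.png

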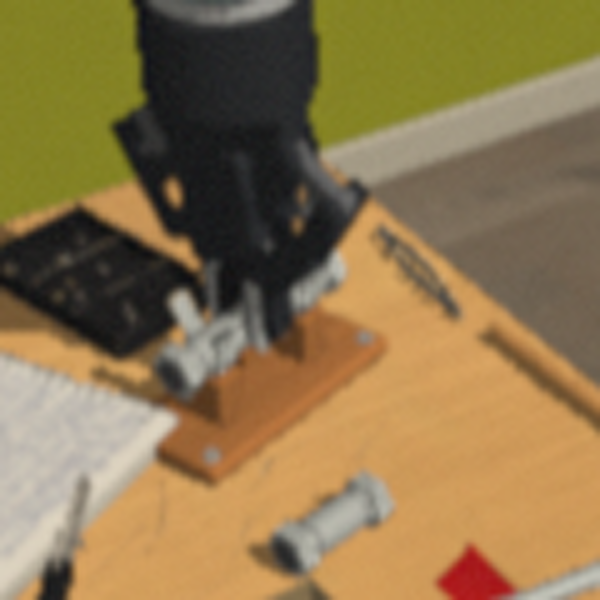

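The bar now sits low in both clips, with the guides standing above it at crop (190,310), and the push force rises against a hard stop. Now I'll release and retreat.

>>> step_arm:
  plan:
    - {"dx": 0,"dy": 0,"dz": -0.004,"ax": 0,"ay": 0,"az": 0,"gripper": 0.5}
    - {"dx": 0,"dy": 0,"dz": 0,"ax": 0,"ay": 0,"az": 0,"gripper": 0.5}
    - {"dx": 0,"dy": 0,"dz": 0,"ax": 0,"ay": 0,"az": 0,"gripper": 0.5}
    - {"dx": 0,"dy": 0,"dz": 0,"ax": 0,"ay": 0,"az": 0,"gripper": 0.5}
    - {"dx": 0,"dy": 0,"dz": 0,"ax": 0,"ay": 0,"az": 0,"gripper": 0.5}

```text
clock: 11.45
eef_pos: [517.3, 107.2, 60.9]
tool_rot: [3.142, 0.002, -2.8]
force: [0.3, 0.4, -0.8]
width: 42.9
gripper_force: 0.0
```

>>> step_arm:
  plan:
    - {"dx": 0,"dy": 0,"dz": -0.05,"ax": 0,"ay": 0,"az": 0,"gripper": 0.5}
    - {"dx": 0,"dy": 0,"dz": -0.1,"ax": 0,"ay": 0,"az": 0,"gripper": 0.5}
    - {"dx": 0,"dy": 0,"dz": -0.15,"ax": 0,"ay": 0,"az": 0,"gripper": 0.5}
    - {"dx": 0,"dy": 0,"dz": -0.15,"ax": 0,"ay": 0,"az": 0,"gripper": 0.5}
    - {"dx": 0,"dy": 0.15,"dz": -0.1,"ax": 0,"ay": 0,"az": 0,"gripper": 0.5}
    - {"dx": 0,"dy": 0.18,"dz": 0,"ax": 0,"ay": 0,"az": 0,"gripper": 0.5}
    - {"dx": 0,"dy": 0.18,"dz": 0,"ax": 0,"ay": 0,"az": 0,"gripper": 0.5}
    - {"dx": 0,"dy": 0.18,"dz": 0,"ax": 0,"ay": 0,"az": 0,"gripper": 0.5}
    - {"dx": 0,"dy": 0,"dz": 0,"ax": 0,"ay": 0,"az": 0,"gripper": 0.5}
    - {"dx": 0,"dy": 0,"dz": 0,"ax": 0,"ay": 0,"az": 0,"gripper": 0.5}

```text
clock: 12.7
eef_pos: [447.7, 301.6, 226.7]
tool_rot: [-3.141, 0.002, -2.799]
force: [-0.2, -0.9, -0.8]
width: 42.5
gripper_force: 0.0
```

Run:
```python
from h import *
from cell import ctrl
t=np.radians(19.6);ex=np.array([np.cos(t),np.sin(t)]);ey=np.array([-ex[1],ex[0]])
C=[]
for n,(a,b,c,e) in {"top":(160,140,230,240),"scene":(180,130,250,205)}.items():
    d=ctrl.get_image(n);C.append(cv2.resize(d["color"][b-10:e+10,a-10:c+10,::-1],(390,500),interpolation=2))
    P=cloud(d);hsv=cv2.cvtColor(d["color"],cv2.COLOR_RGB2HSV)
    m=(d["range_z"]>0)&(hsv[...,1]<80)&(P[...,2]>28)&(P[...,2]<90)
    q=P[m];X=(q[:,:2]-[517,108.4])@ex;Y=(q[:,:2]-[517,108.4])@ey
    k=(abs(X)<70)&(abs(Y)<25);print(n,"X ext",np.round(np.percentile(X[k],[.5,99.5]),1))
    for lo,hi in((-52,-48),(-45,-38),(-22,0),(0,22),(38,45),(48,52)):
        j=(X>lo)&(X<hi)&(abs(Y)<14);print(lo,hi,j.sum(),"z top",np.round(np.percentile(q[j,2],95),1) if j.any() else "","Y",np.round(np.percentile(Y[j],[5,95]),1) if j.any() else "")
cv2.imwrite("pics/f.png",np.hstack(C))
```

```text
top X ext [-56.   52.8]
-52 -48 27 z top 57.3 Y [-11.    9.1]
-45 -38 36 z top 55.6 Y [-8.8  6. ]
-22 0 99 z top 55.1 Y [-8.4  5.4]
0 22 102 z top 54.7 Y [-8.6  5.7]
38 45 30 z top 55.4 Y [-8.2  5. ]
48 52 24 z top 57.2 Y [-11.7   5.6]
scene X ext [-55.8  54.2]
-52 -48 17 z top 56.6 Y [-10.6   3.9]
-45 -38 14 z top 55.1 Y [-8.8  1.3]
-22 0 49 z top 54.9 Y [-9.4  3.5]
0 22 59 z top 54.4 Y [-9.3  2.8]
38 45 14 z top 55.2 Y [-10.2   1.7]
48 52 14 z top 55.9 Y [-11.9   4. ]
```

View pics/f.png

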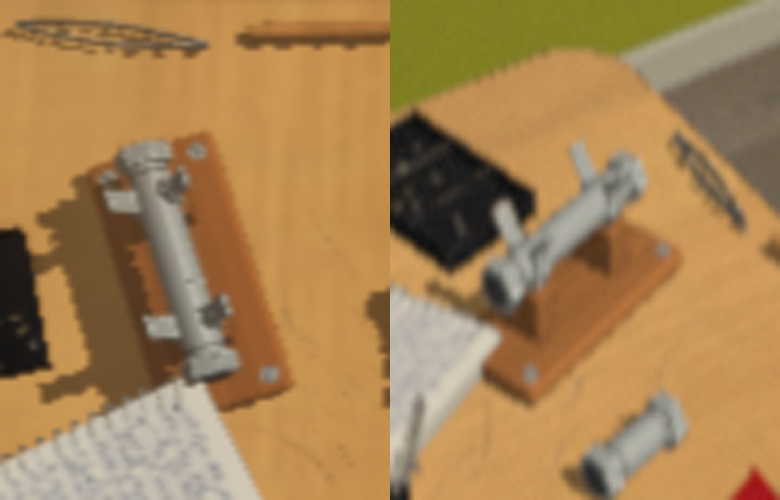

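The mandrel sits level in both clips. Its barrel top reads z ≈ 55 mm at both ends, which puts the axis at 46 mm as required. It is lengthwise within about 2 mm of centre, and the short mandrel in view is undisturbed. I'm handing the job in.

```bash
python3 -c "
from cell import ctrl
print(ctrl.finish_job())"
```

```text
the job is handed in; nothing more can be done
None
```

The long thick mandrel is snapped fully home in both clips and released, with a head outside each clip; the thin and short mandrels were left alone, and the job was handed in at about 13 s.

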